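Load a sleeve and slide the carrier under the bench press

ROBOT

A 6-joint arm with a two-finger parallel gripper is mounted at the origin on the work surface. World frame = base frame: x ahead of the robot, y to its left, z up, the work surface at z = 0. Lengths are in mm, angles in degrees, forces in N, time in s.
With the tool pointing down it reaches from about 250 to 775 mm from the base axis. Payload 4 kg.
Tool frame: the origin (TCP) lies midway between the tips of the shut fingers; the grasp point (between the pads) lies bot.pinch_z behind it (bot.pinch_z is the distance from the TCP to the grasp point, in mm); z points along the fingers, y is the line along which they close (so a half turn about z gives the same grasp; the last joint's range is limited). The gripper opens to 94 mm and grips with 3 to 60 N. Pads are 16 mm wide; open, the fingers measure 119 mm over their backs; the gripper's body (75 mm by 177 mm) begins 78 mm behind the grasp point.
Start: joints at [70.067, 4.996, 78.535, -0, 96.463, -5.907], TCP at [133.308, 533.619, 205.506] pointing down, gripper open.
Joint ranges: [-177.83, 177.83], [-43.37, 116.18], [15.69, 146.23], [-61.86, 241.86], [9.47, 152.12], [-147.06, 147.06]. Speed limits (degrees/s): [159.86, 159.86, 180, 180, 180, 180].

INTERFACE

Orientations are given as [roll, pitch, yaw] about the fixed x, y, z axes, in that order (R = Rz(yaw) Ry(pitch) Rx(roll)).
In Python, from cell import bot, eyes gives the robot as it stands.
- The arm moves only by the tool arm_command, never from a script. Its argument "moves" is a list of rows, each an object with "xyz": the shift along the tool's x, y, z in mm, a list of three; "turn": the turn about the tool's z in rad. A call has 1 to 5 rows; each row shifts and turns the commanded pose from where the row before left it, along the tool's axes as they then stand; what a row does not reach is not made up. A row lasts 1/12 s, in which the tool goes at most 41.7 mm and 7.16 degrees, less where a joint would pass 70% of its speed; a pose out of reach is approached as far as the arm can. A call is refused whole if a number of a shift passes 41.7 or a number of a turn 0.125, either way. A call with a gripper value outside its range is refused whole. "jaw" is the finger opening in mm, from 0 to 94, set as the call begins (left out, the last holds). The fingers move at their own pace and stop on an object; "force" is the grip in N (left out, the last holds). Time passes only in rows, so rows that do not move let the fingers close. It gives the time, the measured TCP pose, the force, the opening and the grip force at its end, in the units of the state.
- bot.get_obs(): the state, without advancing time (a new reading comes with each control period).
- eyes.camera(name): name is "scene" or "side" or "wrist"; returns (picture, depth): 384x512x3 uint8, red, green, blue; 384x512 float32, mm along the optical axis (not along the pixel's ray), 0 where there is no reading.
- eyes.get_calibration(name): a dict with "fx", "fy", "cx", "cy" (pixels), "rvec" (rotation vector, rad) and "tvec" (3), from world to camera coordinates, as OpenCV has them. Camera axes: x right, y down, z forward; pixel columns grow to the right and rows downward; lengths in mm; the calibration is good to about 2 mm. A picture is of the moment at which its call begins: read the wrist's pose just before it. get_calibration takes no time and is no camera call; for the wrist camera it gives the pose at the moment of the call.
- bot.finish_job(): hands the job in; it is judged then, once.
The state is a dict: "t": time; "qpos": joint angles; "joint_velocities": joint speeds; "joint_torque": joint torques, N m; "tool_pos": TCP position; "ee_rot": TCP orientation; "ft_force": force on the tool from outside, world axes, zero at the start; "wrist_torque": the same for the moment, N m; "opening": opening from 0.0 (shut) to 1.0 (fully open); "grip_force": force on a finger pad.
Only numpy, scipy, OpenCV 4.12 (cv2) and the standard library are available. Lean on these libraries where they do the work, as an engineer would, in place of code of your own. Each camera call takes 0.05 s, during which the arm holds its last target. There are 200 camera calls.

TASK

Load the bench press: push the shorter of the two standing steel sleeves fully down onto the spigot of the steel carrier block (the one with the inclined handle), then bring the carrier, front end first, in between the press's guide rails and slide it under the press head until its front rests against the end stop. Leave the longer sleeve and everything else on the bench as they stand.

Things in the scene. Friction and masses are not known exactly. Their poses are not given: they have to be found in the camera images.
- sleeve: The short steel sleeve to load: a plain tube standing on end, 34 mm outside and 20.4 mm inside diameter, 42 mm tall, about 150 g. It stands to the right of the carrier, on the dark mat, with the longer sleeve; which is nearer the robot varies. Origin: centre of its underside; z is the tube axis.
- long_sleeve: The other sleeve, to be left alone: same diameters but 62 mm tall (too tall to pass under the press). Origin: centre of its underside.
- carrier: Loose steel block on the bench before the mouth of the press: 80 mm long (x), 60 wide (y), 16 high, about 650 g. Origin: centre of its underside; x points to its front end, which goes first into the press. An upright round spigot stands on its top centre; a dark flat bar handle, 14 mm wide (along y), 10 thick, leans back from its rear end (towards -x), 40 degrees from vertical, to 47 mm height.
- carrier_handle (a point): Where to grip the carrier's handle bar: on its centreline, 52 mm behind the carrier's origin and 38 mm above its underside; grip it across its 14 mm width (along the carrier's y). Axes as the carrier's.
- carrier_spigot (a point): Top centre of the carrier's spigot, 46 mm above the carrier's underside. The spigot is 18 mm in diameter, its top 7 mm tapering to 12 mm. A fully seated sleeve has its underside 30 mm below this point, on the block's top.
- press: Grey portal bench press fixed to the bench. Origin: on the bench under the ram's axis, where the carrier's origin comes when home; x is the direction in which the carrier slides in (towards the robot's left and somewhat back towards it). The end stop, 16 mm high, has its face at x = +40.5 mm. Uprights stand from x = -20 to +40 mm at y = 76 to 100 mm on both sides.
- press_mouth (a point): Start of the two steel guide rails, on the bench midway between them, 45 mm before the press's origin. The rails are 12 mm high and wide, 63 mm apart inside, and run 85 mm along the press's x; before this point they flare outwards over 21 mm.
- press_edge (a point): Middle of the lower front edge of the press head: 45 mm before the press's origin, 75 mm over the bench. The head is 90 mm deep, 200 wide, 50 high; its ram, 30 mm in diameter, hangs to 66 mm over the bench; a cylinder on top reaches 187 mm. With the carrier home its handle's grip point lies 7 mm outside this edge, so the gripper must lean back from the head.
- bushing: Bystander on the left: flanged steel bushing, 38 mm flange, 20 mm tall; leave alone.
- bushing2: Bystander on the right: same flanged steel bushing; leave alone.
- oil: Bystander on the right: white plastic oil bottle, 52 mm diameter, 130 mm tall; leave alone.
- driver: Bystander on the left: screwdriver lying on the bench; leave alone.
- spanner: Bystander on the right: spanner lying on the bench; leave alone.
Mind the look-alikes: they are no part of the job. Leave any pink or red look-alike of the sleeve alone.

How it is judged:
By the outcome, as a careful person would: the job done as asked, in the order asked, and still so for the second after the job is handed in, with the robot touching nothing.
It also fails if it takes over 64 s, if anything falls off the work surface, if the arm or the gripper's body presses on something with over 40 N, if the wrist force passes 120 N, or if a joint passes its speed limit or range.

## Working session

There is one attempt and no reset: what is moved stays moved. The work goes in short steps, Python scripts to look and compute and a tool call to move; the robot and the scene stay as the last step left them, time stands still between calls to the robot, and variables do not carry over. Pictures are saved under pics/ and viewed, at most 10 in all, crops included, and the job is handed in when it is done.

Besides the shell and the picture viewer there is one more tool, called after ">>>" as name(argument=value, ...), one argument or row to a line, values as JSON. arm_command: Moves the arm, as the interface text tells. Its arguments: {"type":"object","properties":{"moves":{"type":"array"},"jaw":{"type":"number"},"force":{"type":"number"}},"required":["moves"]}

```bash
ls; mkdir -p pics
cat > h.py <<'E'
import numpy as np, cv2
from cell import bot, eyes
from scipy.spatial.transform import Rotation as Ro
def cal(n):
    c=eyes.get_calibration(n); K=np.array([[c['fx'],0,c['cx']],[0,c['fy'],c['cy']],[0,0,1]],float)
    return K, Ro.from_rotvec(np.ravel(c['rvec'])).as_matrix(), np.ravel(c['tvec'])
def plane(n,uv,z,C=None):
    K,R,t=C or cal(n); uv=np.atleast_2d(uv).astype(float)
    d=(R.T@np.linalg.inv(K)@np.c_[uv,np.ones(len(uv))].T).T; o=-R.T@t
    return o+d*((z-o[2])/d[:,2])[:,None]
def cloud(depth,C):
    K,R,t=C; v,u=np.indices(depth.shape); 
    p=np.stack([(u-K[0,2])/K[0,0]*depth,(v-K[1,2])/K[1,1]*depth,depth],-1)
    return (p-t)@R
def proj(C,P):
    K,R,t=C; q=(np.atleast_2d(P)@R.T+t)@K.T; return q[:,:2]/q[:,2:]
def tool():
    o=bot.get_obs(); return np.array(o['tool_pos']),Ro.from_euler('xyz',o['ee_rot'],degrees=True),o
E
python3 - <<'E'
from h import *
for n in ('scene','side'):
    C=cal(n); p,d=eyes.camera(n); cv2.imwrite(f'pics/{n}0.png',p[:,:,::-1]); np.savez(f'{n}0.npz',p=p,d=d,K=C[0],R=C[1],t=C[2]); print(n,-C[1].T@C[2],C[1][2])
print(bot.get_obs(),bot.pinch_z)
E
```

```text
pics
scene [1302.40263057 -442.05373574  819.05042242] [-0.6547382   0.40613097 -0.6374759 ]
side [  80.19069537 -932.91590491 1067.32149034] [ 0.31925438  0.64336436 -0.69581531]
{'t': 0.1, 'qpos': array([ 7.00665381e+01,  5.03575316e+00,  7.86123752e+01,  9.70144271e-05,
        9.64642599e+01, -5.90749567e+00]), 'joint_velocities': array([ 0.05317881, -0.11055431, -0.06450399, -0.03925503,  0.10496848,
        0.02118498]), 'joint_torque': array([ 2.09780068e-03, -3.41252840e+01, -3.03302121e+01,  7.19260192e-02,
        3.03974818e-02, -1.02404899e-04]), 'tool_pos': array([133.14094759, 533.14662596, 204.44570276]), 'ee_rot': array([-1.79888219e+02, -1.16631925e-02,  1.65974033e+02]), 'ft_force': array([ 0.63329124, -0.10075453,  0.3120867 ]), 'wrist_torque': array([-0.08102997, -0.02601179,  0.04751908]), 'grip_force': 0.0, 'opening': 1.0017751355516014} 18.8
```

View pics/scene0.png

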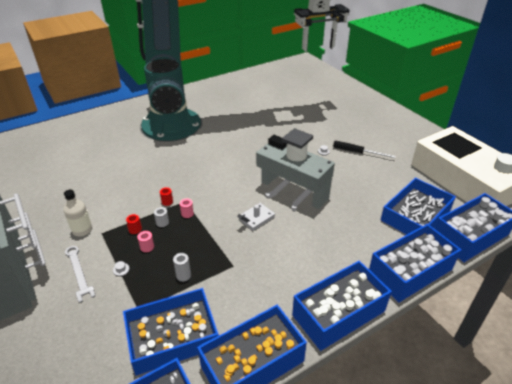

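View pics/side0.png

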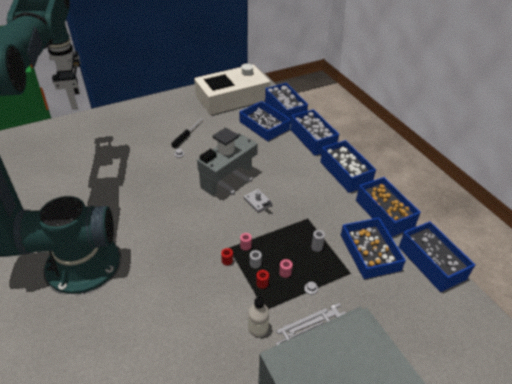

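The scene view shows the grey short sleeve at (161,216), the grey long sleeve at (182,266), the carrier at (257,216) and the press at (295,165).
Candidates for the sleeve are: grey short (161,216), grey long (182,266), red (166,197) and (134,224), pink (187,208) and (146,241), and the flanged bushing (121,268). I choose (161,216), since it is grey and short. I'll get rough positions now and check with the wrist camera.

Run:
```python
from h import *
S=[]
for n in ('scene','side'):
    f=np.load(n+'0.npz'); C=(f['K'],f['R'],f['t']); W=cloud(f['d'],C); S.append((f,C,W))
    pts=dict(scene=[('short',161,210),('long',182,257),('bench',220,230),('carr',252,218),('presshead',275,155),('presstop',300,137),('red',166,190)],side=[('short',255,253),('long',318,233),('carr',255,202),('bench',220,240),('presshead',225,160)])[n]
    for k,u,v in pts: print(n,k,np.median(W[v-1:v+2,u-1:u+2].reshape(-1,3),0).round(0))
# top of press head corners, handle etc: list points above bench near the press
f,C,W=S[0]
for lo,hi in((110,132),(40,60),(8,22)):
    m=(W[...,2]>lo)&(W[...,2]<hi)&(W[...,0]>350)&(W[...,0]<700)&(W[...,1]>0)&(W[...,1]<300)
    P=W[m][:,:2].astype(np.float32); print(lo,len(P),cv2.minAreaRect(P) if len(P)>5 else '')
a=cv2.imread('pics/scene0.png')[180:290,110:220]; b=cv2.imread('pics/scene0.png')[120:240,220:340]
cv2.imwrite('pics/crop1.png',np.hstack([cv2.resize(a,(400,400),interpolation=2),cv2.resize(b,(400,400),interpolation=2)]))
```

```text
scene short [ 445. -212.   38.]
scene long [ 640. -236.   56.]
scene bench [559. -99.   1.]
scene carr [581. -12.  17.]
scene presshead [496. 111. 126.]
scene presstop [537. 164. 188.]
scene red [ 373. -168.   37.]
side short [ 459. -208.   36.]
side long [ 654. -234.   55.]
side carr [559.  -7.  19.]
side bench [398. -92.   4.]
side presshead [508. 110. 127.]
110 1419 ((535.2142333984375, 152.48907470703125), (201.4370574951172, 95.2876205444336), 20.73365020751953)
40 144 ((577.714599609375, 99.1260757446289), (205.7939453125, 163.06427001953125), 36.53516387939453)
8 559 ((564.6423950195312, 92.73199462890625), (202.0337371826172, 199.1138153076172), 25.74491310119629)
```

View pics/crop1.png

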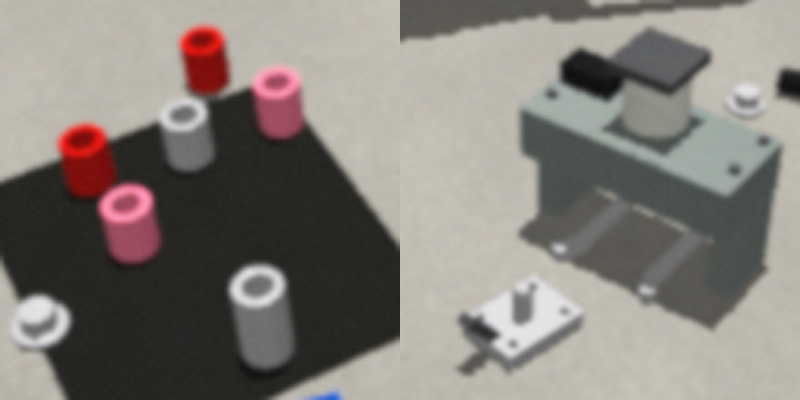

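The crop confirms that the grey short tube at scene (161,216) stands among red and pink look-alikes and that the long grey one is separate. Next I'll locate the neighbours and the wrist camera geometry.

```bash
cat >> h.py <<'E'
def plan(x,y,z,yaw):
    """tool-frame shift (mm, summed, no turn applied) and turn (rad) from measured pose"""
    p,R,o=tool(); d=R.inv().apply(np.array([x,y,z])-p)
    cy=np.degrees(np.arctan2(R.as_matrix()[1,0],R.as_matrix()[0,0]))
    t=-((yaw-cy+90)%180-90)
    print('pos',p.round(1),'yaw',round(cy,1),'shift in present tool axes',d.round(1),'turn',np.radians(t).round(3),'rpy',np.round(o['ee_rot'],1),'t',round(o['t'],2))
E
python3 - <<'E'
from h import *
f=np.load('scene0.npz'); C=(f['K'],f['R'],f['t']); 
for k,u,v in [('short',162,213),('red1',166,190),('red2',133,219),('pink1',187,204),('pink2',145,236),('bush2',121,265),('oil',70,193)]:
    print(k,plane('',[u,v-2],42,C)[0].round(0))
print('long',plane('',[181,258],62,C)[0].round())
p,R,o=tool(); Cw=cal('wrist'); print('cam in tool',R.inv().apply(-Cw[1].T@Cw[2]-p).round(1),'dir',R.inv().apply(Cw[1][2]).round(3),Cw[0][0,0])
plan(510,-110,300,20)
E
```

```text
short [ 454. -212.   42.]
red1 [ 371. -166.   42.]
red2 [ 436. -284.   42.]
pink1 [ 456. -141.   42.]
pink2 [ 510. -280.   42.]
bush2 [ 570. -360.   42.]
oil [ 243. -397.   42.]
long [ 647. -242.   62.]
cam in tool [  80.     0.6 -180. ] dir [-0.277  0.001  0.961] 274.85134749050496
pos [133.1 533.1 204.4] yaw 166.0 shift in present tool axes [-521.5 -532.8  -94.6] turn -0.594 rpy [-179.9   -0.   166. ] t 0.1
```

>>> arm_command(
  moves=[
    {"xyz": [-25.5,-26.3,-4.5],"turn": 0},
    {"xyz": [-25.5,-26.3,-4.5],"turn": 0},
    {"xyz": [-25.5,-26.3,-4.5],"turn": 0},
    {"xyz": [-25.5,-26.3,-4.5],"turn": 0},
    {"xyz": [-25.5,-26.3,-4.5],"turn": 0},
  ],
)

```text
t: 0.52
tool_pos: [225.3, 373.4, 227.6]
ee_rot: [-179.9, -0.0, 166.0]
ft_force: [1.0, 1.2, -0.1]
opening: 0.998
grip_force: 0.0
```

>>> arm_command(
  moves=[
    {"xyz": [-25.5,-26.3,-4.5],"turn": 0},
    {"xyz": [-25.5,-26.3,-4.5],"turn": 0},
    {"xyz": [-25.5,-26.3,-4.5],"turn": 0},
    {"xyz": [-25.5,-26.3,-4.5],"turn": 0},
    {"xyz": [-25.5,-26.3,-4.5],"turn": 0},
  ],
)

```text
t: 0.93
tool_pos: [317.1, 215.0, 250.4]
ee_rot: [-180.0, -0.0, 166.0]
ft_force: [0.9, 0.6, 0.3]
opening: 1.0
grip_force: 0.0
```

>>> arm_command(
  moves=[
    {"xyz": [-25.5,-26.3,-4.5],"turn": 0},
    {"xyz": [-25.5,-26.3,-4.5],"turn": 0},
    {"xyz": [-25.5,-26.3,-4.5],"turn": 0},
    {"xyz": [-25.5,-26.3,-4.5],"turn": 0},
    {"xyz": [-25.5,-26.3,-4.5],"turn": 0},
  ],
)

```text
t: 1.35
tool_pos: [409.1, 56.4, 272.9]
ee_rot: [180.0, -0.0, 166.0]
ft_force: [0.4, 0.7, -0.3]
opening: 1.0
grip_force: 0.0
```

>>> arm_command(
  moves=[
    {"xyz": [-25.5,-26.3,-4.5],"turn": 0},
    {"xyz": [-25.5,-26.3,-4.5],"turn": 0},
    {"xyz": [-25.5,-26.3,-4.5],"turn": 0},
    {"xyz": [-25.5,-26.3,-4.5],"turn": 0},
    {"xyz": [-25.5,-26.3,-4.5],"turn": 0},
  ],
)

```text
t: 1.77
tool_pos: [501.0, -102.1, 295.1]
ee_rot: [180.0, -0.0, 165.9]
ft_force: [0.4, 0.5, -0.0]
opening: 1.001
grip_force: 0.0
```

>>> arm_command(
  moves=[
    {"xyz": [0,0,10],"turn": 0.125},
    {"xyz": [0,0,10],"turn": 0.125},
    {"xyz": [0,0,10],"turn": 0.125},
    {"xyz": [0,0,10],"turn": 0.125},
    {"xyz": [0,0,10],"turn": 0.125},
  ],
)

```text
t: 2.18
tool_pos: [500.4, -100.4, 244.2]
ee_rot: [-180.0, -0.1, 129.8]
ft_force: [-0.3, -0.5, 0.1]
opening: 1.001
grip_force: 0.0
```

>>> arm_command(
  moves=[
    {"xyz": [0,0,0],"turn": 0.125},
    {"xyz": [0,0,0],"turn": 0.125},
    {"xyz": [0,0,0],"turn": 0.125},
    {"xyz": [0,0,0],"turn": 0.125},
    {"xyz": [0,0,0],"turn": 0.125},
  ],
)

```text
t: 2.6
tool_pos: [500.3, -100.2, 244.8]
ee_rot: [-179.9, -0.0, 94.0]
ft_force: [0.2, -0.0, -0.3]
opening: 1.001
grip_force: 0.0
```

>>> arm_command(
  moves=[
    {"xyz": [0,0,0],"turn": 0.08},
    {"xyz": [0,0,0],"turn": 0},
    {"xyz": [0,0,0],"turn": 0},
  ],
)

```text
t: 2.85
tool_pos: [500.4, -100.2, 245.0]
ee_rot: [-179.9, -0.0, 89.9]
ft_force: [-1.0, -0.9, -0.1]
opening: 0.998
grip_force: 0.0
```

Run:
```python
from h import *
plan(454,-212,150,90)
C=cal('wrist'); p,d=eyes.camera('wrist'); np.savez('w1.npz',p=p,d=d,K=C[0],R=C[1],t=C[2]); cv2.imwrite('pics/w1.png',cv2.resize(p[:,:,::-1],(768,576)))
```

```text
pos [ 500.4 -100.2  245. ] yaw 89.9 shift in present tool axes [-111.9  -46.1   95. ] turn -0.002 rpy [-179.9   -0.    89.9] t 2.85
```

View pics/w1.png

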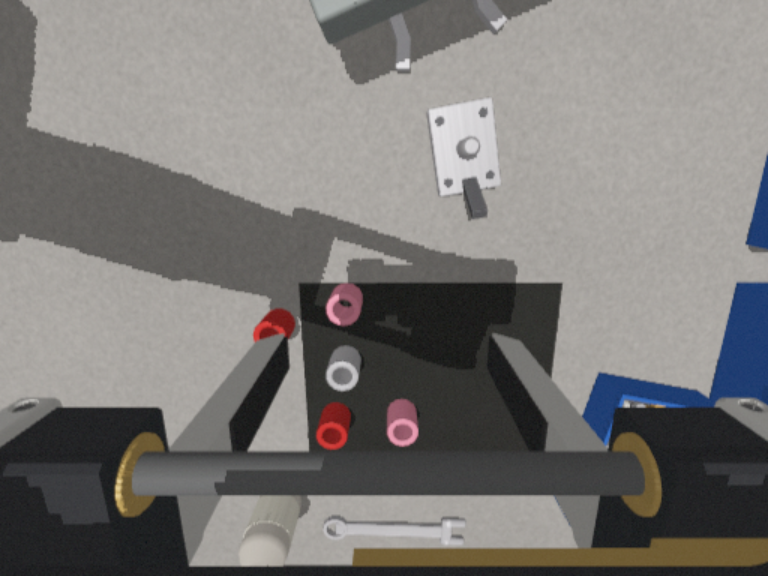

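The wrist view shows the grey sleeve's top ring at (344,374), the carrier's block at (465,147) with its handle at (475,200), and the rail tips at (403,67) and (500,22), in 768-wide pixels. I'll measure these from masks.

Run:
```python
from h import *
f=np.load('w1.npz'); C=(f['K'],f['R'],f['t']); p=f['p']; g=cv2.cvtColor(p,cv2.COLOR_RGB2GRAY); hsv=cv2.cvtColor(p,cv2.COLOR_RGB2HSV)
W=cloud(f['d'],C)
# sleeve top: depth points 36..50 around it
def box(x,y,r): return (abs(W[...,0]-x)<r)&(abs(W[...,1]-y)<r)
m=box(452,-212,35)&(W[...,2]>36)&(W[...,2]<50)&(hsv[...,1]<60)
print('sleeve depth top',m.sum(),np.median(W[m][:,2]),cv2.minEnclosingCircle(W[m][:,:2].astype(np.float32)))
# bright ring
x0,y0=229,250; r=g[y0-18:y0+18,x0-16:x0+16]; print('ring mask levels',np.percentile(r,[5,50,90,99]))
mm=np.zeros_like(g); mm[y0-18:y0+18,x0-16:x0+16]=((r>185)*255).astype(np.uint8)
c=max(cv2.findContours(mm,0,1)[0],key=cv2.contourArea); e=cv2.fitEllipse(c); print('ring ellipse',e,plane('',e[0],42,C)[0].round(1))
# carrier block top
mm=np.zeros_like(g); mm[55:145,275:345]=((g[55:145,275:345]>188)*255).astype(np.uint8)
mm=cv2.morphologyEx(mm,cv2.MORPH_OPEN,np.ones((3,3)))
c=max(cv2.findContours(mm,0,1)[0],key=cv2.contourArea); P=plane('',c[:,0],16,C)[:,:2].astype(np.float32); print('block',cv2.contourArea(c),cv2.minAreaRect(P))
print('spigot px', plane('',[470/1.5,145/1.5],46,C)[0].round(1),'handle top',plane('',[478/1.5,213/1.5],46,C)[0].round(1))
print('rail tips',plane('',[[403/1.5,65/1.5],[501/1.5,22/1.5]],12,C).round(1))
```

```text
sleeve depth top 265 41.86509948797334 ((454.4393310546875, -216.83084106445312), 16.774351119995117)
ring mask levels [ 47.   65.5 191.  203. ]
ring ellipse ((227.55328369140625, 250.00723266601562), (17.504627227783203, 19.338396072387695), 104.33647918701172) [ 453.9 -217.1   42. ]
block 2199.0 ((573.610595703125, 4.887844085693359), (57.926692962646484, 77.94780731201172), 10.258575439453125)
spigot px [573.    5.1  46. ] handle top [583.4 -53.   46. ]
rail tips [[515.4  75.3  12. ]
 [601.  109.1  12. ]]
```

>>> arm_command(
  moves=[
    {"xyz": [-23.4,-9.3,25],"turn": 0},
    {"xyz": [-23.4,-9.3,25],"turn": 0},
    {"xyz": [-23.4,-9.3,25],"turn": 0},
    {"xyz": [-23.4,-9.3,25],"turn": 0},
    {"xyz": [-23.4,-9.3,25],"turn": 0},
  ],
  jaw=64,
)

```text
t: 3.32
tool_pos: [453.0, -218.0, 119.4]
ee_rot: [180.0, 0.0, 89.9]
ft_force: [0.9, -0.6, -0.4]
opening: 0.697
grip_force: 0.0
```

>>> arm_command(
  moves=[
    {"xyz": [0,0,25],"turn": 0},
    {"xyz": [0,0,25],"turn": 0},
    {"xyz": [0,0,25],"turn": 0},
    {"xyz": [0,0,20],"turn": 0},
    {"xyz": [0,0,11],"turn": 0},
  ],
)

```text
t: 3.73
tool_pos: [451.8, -216.1, 11.4]
ee_rot: [-179.8, -0.2, 89.8]
ft_force: [-0.2, -0.0, -0.0]
opening: 0.681
grip_force: 0.0
```

>>> arm_command(
  moves=[
    {"xyz": [0,0,0],"turn": 0},
    {"xyz": [0,0,0],"turn": 0},
    {"xyz": [0,0,0],"turn": 0},
    {"xyz": [0,0,0],"turn": 0},
    {"xyz": [0,0,0],"turn": 0},
  ],
  jaw=25,
  force=30,
)

```text
t: 4.15
tool_pos: [454.0, -217.7, 16.1]
ee_rot: [179.9, 0.1, 89.8]
ft_force: [-1.0, 0.2, 6.0]
opening: 0.359
grip_force: 25.7
```

>>> arm_command(
  moves=[
    {"xyz": [0,0,0],"turn": 0},
    {"xyz": [0,0,0],"turn": 0},
  ],
)

```text
t: 4.32
tool_pos: [454.0, -217.7, 16.1]
ee_rot: [179.9, 0.1, 89.8]
ft_force: [-2.8, 1.1, 6.5]
opening: 0.362
grip_force: 30.0
```

>>> arm_command(
  moves=[
    {"xyz": [0,0,-15],"turn": 0},
    {"xyz": [0,0,-25],"turn": 0},
    {"xyz": [0,0,-25],"turn": 0},
    {"xyz": [0,0,-25],"turn": 0},
    {"xyz": [0,0,-10],"turn": 0},
  ],
)

```text
t: 4.73
tool_pos: [455.5, -218.0, 118.2]
ee_rot: [179.7, 0.2, 89.8]
ft_force: [0.1, 0.4, -0.5]
opening: 0.36
grip_force: 30.0
```

>>> arm_command(
  moves=[
    {"xyz": [22.2,11.9,0],"turn": 0},
    {"xyz": [22.2,11.9,0],"turn": 0},
    {"xyz": [22.2,11.9,0],"turn": 0},
    {"xyz": [22.2,11.9,0],"turn": 0},
    {"xyz": [22.2,11.9,0],"turn": 0},
  ],
)

```text
t: 5.15
tool_pos: [513.7, -105.1, 113.4]
ee_rot: [-179.9, -0.0, 89.8]
ft_force: [-0.6, -0.8, -2.0]
opening: 0.357
grip_force: 30.0
```

>>> arm_command(
  moves=[
    {"xyz": [22.2,11.9,0],"turn": 0},
    {"xyz": [22.2,11.9,0],"turn": 0},
    {"xyz": [22.2,11.9,0],"turn": 0},
    {"xyz": [22.2,11.9,0],"turn": 0},
    {"xyz": [22.2,11.9,0],"turn": 0},
  ],
)

```text
t: 5.57
tool_pos: [573.6, 5.8, 113.2]
ee_rot: [-179.9, -0.0, 89.8]
ft_force: [0.5, -1.1, -1.4]
opening: 0.364
grip_force: 30.0
```

>>> arm_command(
  moves=[
    {"xyz": [0,0,0],"turn": -0.09},
    {"xyz": [0,0,0],"turn": -0.09},
    {"xyz": [0,0,0],"turn": 0},
    {"xyz": [0,0,0],"turn": 0},
  ],
)

```text
t: 5.9
tool_pos: [573.2, 4.7, 113.4]
ee_rot: [-179.9, -0.0, 100.0]
ft_force: [-0.4, 0.2, -1.4]
opening: 0.36
grip_force: 30.0
```

Run:
```python
from h import *
plan(573.5,5,80,100.3)
out=[]
for n in ('wrist','scene','side'):
    C=cal(n); p,d=eyes.camera(n); np.savez(n+'2.npz',p=p,d=d,K=C[0],R=C[1],t=C[2])
    if n!='wrist':
        u,v=proj(C,[573.5,5,60])[0].astype(int); p=p[v-40:v+40,u-40:u+40]
    out.append(cv2.resize(p[:,:,::-1],(400,300) if n=='wrist' else (300,300),interpolation=2))
w=np.zeros((600,800,3),np.uint8); w[:300,:400]=out[0]; w[300:,:300]=out[1]; w[300:,400:700]=out[2]; cv2.imwrite('pics/w2.png',w)
```

```text
pos [573.2   4.7 113.4] yaw 100.0 shift in present tool axes [ 0.3  0.4 33.4] turn -0.006 rpy [-179.9   -0.   100. ] t 5.9
```

View pics/w2.png

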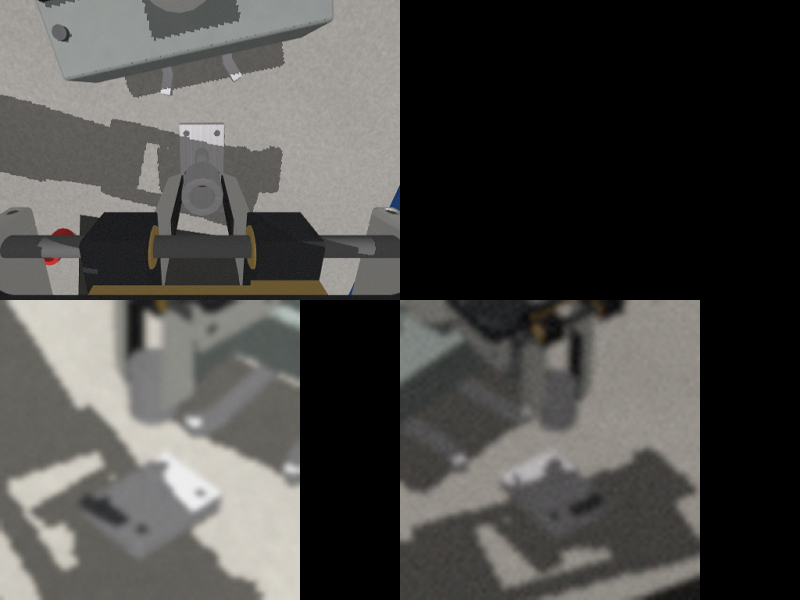

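The held sleeve is upright over the block; its ring is at (203,196) in the wrist panel. Next I'll check its offset in the grip and the block's position again.

Run:
```python
from h import *
f=np.load('wrist2.npz'); C=(f['K'],f['R'],f['t']); p=f['p']; W=cloud(f['d'],C)
m=(abs(W[...,2]-139)<5)&(abs(W[...,0]-573)<18)&(abs(W[...,1]-4)<22); P=W[m]; print(m.sum(),np.median(P[:,2]))
print('ring',cv2.minEnclosingCircle(P[:,:2].astype(np.float32)),P.min(0),P.max(0))
u,v=int(203*1.28),int(196*1.28); print('by pixel',plane('',[203*1.28,196*1.28],139.3,C)[0].round(1))
# block front edge: points z 10..22
m=(abs(W[...,2]-16)<4)&(abs(W[...,0]-565)<60)&(abs(W[...,1]-20)<40); P=W[m]
ax=np.array([np.cos(np.radians(100.3)),np.sin(np.radians(100.3))]); pe=np.array([-ax[1],ax[0]])
q=(P[:,:2]-[573.5,5]); print('front',np.percentile(q@ax,[97,99,100]),'lat',np.percentile(q@pe,[0,2,98,100]))
```

```text
1646 139.5111618161423
ring ((574.6117553710938, 7.045090675354004), 19.86350440979004) [555.02353355 -11.88896004 134.00990813] [590.99542572  21.82405799 143.95452222]
by pixel [575.    5.5 139.3]
front [38.86203445 39.71563416 39.98279   ] lat [-30.36891189 -29.0815391   28.55509138  29.87156054]
```

>>> arm_command(
  moves=[
    {"xyz": [0.3,0.4,16],"turn": 0},
    {"xyz": [0,0,16],"turn": 0},
    {"xyz": [0,0,12],"turn": 0},
    {"xyz": [0,0,6],"turn": 0},
    {"xyz": [0,0,0],"turn": 0},
  ],
)

```text
t: 6.47
tool_pos: [572.4, 4.7, 62.3]
ee_rot: [-179.8, -0.1, 100.0]
ft_force: [0.4, -0.0, -2.2]
opening: 0.361
grip_force: 30.0
```

>>> arm_command(
  moves=[
    {"xyz": [0,0,3],"turn": 0},
    {"xyz": [0,0,3],"turn": 0},
    {"xyz": [0,0,3],"turn": 0},
    {"xyz": [0,0,3],"turn": 0},
    {"xyz": [0,0,0],"turn": 0},
  ],
)

```text
t: 6.88
tool_pos: [573.6, 4.8, 52.1]
ee_rot: [-180.0, -0.0, 100.1]
ft_force: [-0.2, 0.6, -2.0]
opening: 0.365
grip_force: 30.0
```

>>> arm_command(
  moves=[
    {"xyz": [0,0,4],"turn": 0},
    {"xyz": [0,0,4],"turn": 0},
    {"xyz": [0,0,4],"turn": 0},
    {"xyz": [0,0,4],"turn": 0},
    {"xyz": [0,0,0],"turn": 0},
  ],
)

```text
t: 7.3
tool_pos: [573.4, 4.9, 35.1]
ee_rot: [-179.9, -0.0, 100.1]
ft_force: [0.6, -0.0, -1.5]
opening: 0.361
grip_force: 30.0
```

>>> arm_command(
  moves=[
    {"xyz": [0,0,2],"turn": 0},
    {"xyz": [0,0,2],"turn": 0},
    {"xyz": [0,0,0],"turn": 0},
  ],
)

```text
t: 7.55
tool_pos: [573.8, 4.7, 32.2]
ee_rot: [-180.0, -0.0, 100.1]
ft_force: [-0.4, -0.5, -2.4]
opening: 0.362
grip_force: 30.0
```

>>> arm_command(
  moves=[
    {"xyz": [0,0,1],"turn": 0},
    {"xyz": [0,0,1],"turn": 0},
    {"xyz": [0,0,1],"turn": 0},
    {"xyz": [0,0,0],"turn": 0},
  ],
)

```text
t: 7.88
tool_pos: [573.9, 4.7, 32.2]
ee_rot: [180.0, 0.0, 100.1]
ft_force: [-7.0, 0.4, 9.5]
opening: 0.361
grip_force: 30.0
```

>>> arm_command(
  moves=[
    {"xyz": [0,0,-2],"turn": 0},
    {"xyz": [0,0,0],"turn": 0},
    {"xyz": [0,0,0],"turn": 0},
    {"xyz": [0,0,0],"turn": 0},
    {"xyz": [0,0,0],"turn": 0},
  ],
  jaw=56,
)

```text
t: 8.3
tool_pos: [574.0, 4.8, 31.2]
ee_rot: [180.0, -0.0, 100.1]
ft_force: [-0.2, 0.8, -0.3]
opening: 0.598
grip_force: 0.0
```

>>> arm_command(
  moves=[
    {"xyz": [0,0,-10],"turn": 0},
    {"xyz": [0,0,-25],"turn": 0},
    {"xyz": [0,0,-30],"turn": 0},
    {"xyz": [-10,0,-30],"turn": 0},
    {"xyz": [-25,0,-25],"turn": 0},
  ],
)

```text
t: 8.72
tool_pos: [580.3, -27.6, 154.6]
ee_rot: [179.8, -0.1, 100.3]
ft_force: [1.8, 0.4, 0.6]
opening: 0.6
grip_force: 0.0
```

>>> arm_command(
  moves=[
    {"xyz": [-30,0,0],"turn": 0},
    {"xyz": [-30,0,0],"turn": 0},
    {"xyz": [-20,0,0],"turn": 0},
    {"xyz": [0,0,0],"turn": 0},
    {"xyz": [0,0,0],"turn": 0},
  ],
)

```text
t: 9.13
tool_pos: [594.1, -109.2, 151.7]
ee_rot: [180.0, -0.0, 100.0]
ft_force: [-0.0, 0.9, 0.4]
opening: 0.597
grip_force: 0.0
```

Run:
```python
from h import *
plan(583.5,-51,80,100.3)
C=cal('wrist'); p,d=eyes.camera('wrist'); np.savez('wrist3.npz',p=p,d=d,K=C[0],R=C[1],t=C[2]); cv2.imwrite('pics/w3.png',cv2.resize(p[:,:,::-1],(768,576)))
W=cloud(d,C); m=(W[...,2]>45)&(W[...,2]<75)&(np.hypot(W[...,0]-573.5,W[...,1]-5)<25); print('sleeve top z',np.median(W[m][:,2]), cv2.minEnclosingCircle(W[m&(W[...,2]>54)][:,:2].astype(np.float32)))
```

```text
pos [ 594.1 -109.2  151.7] yaw 100.0 shift in present tool axes [59.1 -0.3 71.8] turn -0.006 rpy [180.  -0. 100.] t 9.13
sleeve top z 58.12060797392415 ((574.98974609375, 4.8550848960876465), 16.846023559570312)
```

View pics/w3.png

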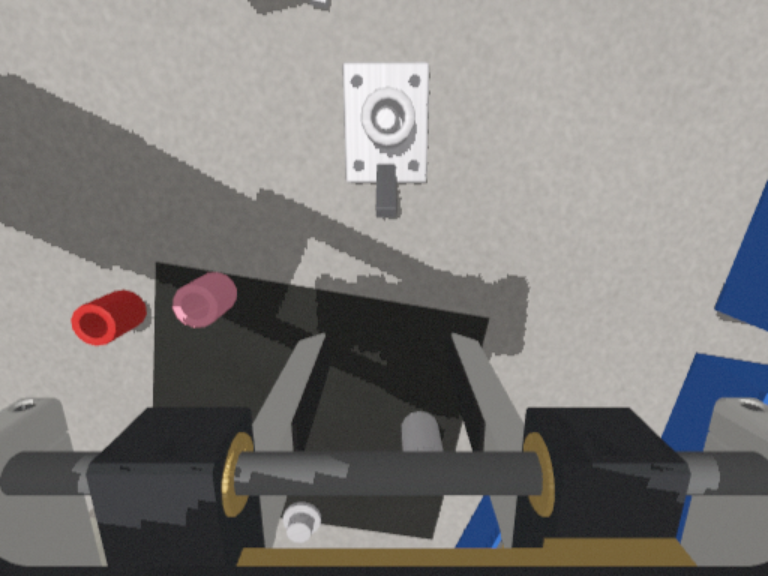

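The sleeve is fully seated, with its top at 58.1 mm; the handle is at (387,190). Next I'll re-measure the carrier and refine the press frame.

Run:
```python
from h import *
f=np.load('wrist3.npz'); C=(f['K'],f['R'],f['t']); g=cv2.cvtColor(f['p'],cv2.COLOR_RGB2GRAY)
mm=np.zeros_like(g); mm[38:125,222:292]=((g[38:125,222:292]>188)*255).astype(np.uint8)
c=max(cv2.findContours(mm,0,1)[0],key=cv2.contourArea); print('block',cv2.minAreaRect(plane('',c[:,0],16,C)[:,:2].astype(np.float32)))
W=cloud(f['d'],C); m=(g<110)&(W[...,2]>20)&(W[...,2]<52)&(abs(W[...,0]-583)<15)&(abs(W[...,1]+46)<25)
P=W[m]; print('handle',m.sum(),P.mean(0).round(1),np.percentile(P,[2,98],axis=0).round(1))
for n,bx in (('wrist2',(150,60,340,135)),('w1',(240,0,350,55))):
    f=np.load(n+'.npz'); C=(f['K'],f['R'],f['t']); g=cv2.cvtColor(f['p'],cv2.COLOR_RGB2GRAY); x0,y0,x1,y1=bx
    sub=(g[y0:y1,x0:x1]>205).astype(np.uint8); nl,lab,st,ce=cv2.connectedComponentsWithStats(sub)
    for i in range(1,nl):
        if st[i,4]>6: print(n,ce[i]+[x0,y0],st[i,4],plane('',ce[i]+[x0,y0],6,C)[0].round(1),plane('',[ce[i][0]+x0,y0+st[i,1]+0.5],12,C)[0].round(1))
f=np.load('wrist2.npz'); C=(f['K'],f['R'],f['t']); W=cloud(f['d'],C)
m=(abs(W[...,2]-125)<4)&(W[...,1]>70); P=W[m][:,:2]; print('head top',len(P),cv2.minAreaRect(P.astype(np.float32)))
# fit front edge: for bins along y-axis dir
ang=np.radians(21); uy=np.array([np.cos(ang),np.sin(ang)]); ux=np.array([-uy[1],uy[0]]); q=P-[534.4,153.6]; a=q@uy;b=q@ux
B=[(s+5,np.percentile(b[(a>s)&(a<s+10)],3)) for s in range(-90,90,10) if ((a>s)&(a<s+10)).sum()>10]; B=np.array(B); k=np.polyfit(B[:,0],B[:,1],1); print('front edge slope deg',np.degrees(np.arctan(k[0])),'x',k[1],'lat',np.percentile(a,[1,99]))
```

```text
block ((573.4617309570312, 4.957141876220703), (58.64608383178711, 78.57615661621094), 10.142085075378418)
handle 409 [581.7 -40.9  38.5] [[574.1 -56.6  21. ]
 [589.4 -25.1  50.5]]
wrist2 [301.7         97.53333333] 60 [599.1 109.3   6. ] [597.5 112.3  12. ]
wrist2 [212.13333333 116.66666667] 60 [514.3  75.8   6. ] [514.9  78.9  12. ]
w1 [331.375  15.   ] 16 [599.  110.6   6. ] [597.4 111.6  12. ]
w1 [268.6875  42.5625] 32 [515.6  77.6   6. ] [515.4  78.7  12. ]
head top 23705 ((543.3060302734375, 116.17756652832031), (204.204345703125, 51.39024353027344), 10.4164400100708)
front edge slope deg 0.28815694880444215 x -45.5615790863557 lat [-98.88264136  92.87607202]
```

>>> arm_command(
  moves=[
    {"xyz": [20,0,15],"turn": 0},
    {"xyz": [20,-0.3,20],"turn": 0},
    {"xyz": [21.7,0,20],"turn": 0},
    {"xyz": [0,0,20],"turn": 0},
    {"xyz": [0,0,0],"turn": 0},
  ],
  jaw=44,
)

```text
t: 9.6
tool_pos: [579.3, -44.5, 71.8]
ee_rot: [-179.5, -0.2, 100.3]
ft_force: [-0.2, 0.9, -0.1]
opening: 0.469
grip_force: 0.0
```

>>> arm_command(
  moves=[
    {"xyz": [0,0,16],"turn": 0},
    {"xyz": [0,0,16],"turn": 0},
    {"xyz": [0,0,14],"turn": 0},
    {"xyz": [0,0,8],"turn": 0},
    {"xyz": [0,0,0],"turn": 0},
  ],
)

```text
t: 10.02
tool_pos: [581.8, -47.2, 21.2]
ee_rot: [-179.8, -0.1, 100.1]
ft_force: [0.2, -0.7, 0.3]
opening: 0.466
grip_force: 0.0
```

>>> arm_command(
  moves=[
    {"xyz": [0,0,0],"turn": 0},
    {"xyz": [0,0,0],"turn": 0},
    {"xyz": [0,0,0],"turn": 0},
    {"xyz": [0,0,0],"turn": 0},
    {"xyz": [0,0,0],"turn": 0},
  ],
  jaw=8,
  force=30,
)

```text
t: 10.43
tool_pos: [582.5, -48.2, 23.4]
ee_rot: [-179.9, 0.0, 100.1]
ft_force: [-5.4, -1.6, 5.4]
opening: 0.151
grip_force: 2.7
```

>>> arm_command(
  moves=[
    {"xyz": [0,0,0],"turn": 0},
    {"xyz": [0,0,0],"turn": 0},
    {"xyz": [0,0,0],"turn": 0},
  ],
)

```text
t: 10.68
tool_pos: [582.5, -48.2, 23.4]
ee_rot: [-179.9, 0.0, 100.1]
ft_force: [-3.2, -1.2, 5.3]
opening: 0.146
grip_force: 30.0
```

>>> arm_command(
  moves=[
    {"xyz": [0,0,-1],"turn": -0.05},
    {"xyz": [0,0,0],"turn": -0.05},
    {"xyz": [0,0,0],"turn": -0.05},
    {"xyz": [0,0,0],"turn": -0.045},
    {"xyz": [0,0,0],"turn": 0},
  ],
)

```text
t: 11.1
tool_pos: [584.5, -46.5, 23.5]
ee_rot: [179.8, -0.0, 111.3]
ft_force: [3.2, 2.3, -2.6]
opening: 0.143
grip_force: 30.0
```

>>> arm_command(
  moves=[
    {"xyz": [7,5.5,0],"turn": 0},
    {"xyz": [7,5.5,0],"turn": 0},
    {"xyz": [7,5.5,0],"turn": 0},
    {"xyz": [7,5.5,0],"turn": 0},
    {"xyz": [7,5.5,0],"turn": 0},
  ],
)

```text
t: 11.52
tool_pos: [594.9, -8.0, 23.4]
ee_rot: [-179.7, 0.3, 111.2]
ft_force: [-2.7, -6.9, 1.8]
opening: 0.147
grip_force: 30.1
```

>>> arm_command(
  moves=[
    {"xyz": [0,0,0],"turn": 0},
    {"xyz": [0,0,0],"turn": 0},
  ],
)

```text
t: 11.68
tool_pos: [595.4, -5.7, 23.4]
ee_rot: [-179.9, 0.1, 111.3]
ft_force: [-1.8, -3.3, -0.1]
opening: 0.146
grip_force: 30.0
```

Run:
```python
from h import *
plan(595.2,-4.7,22,111.3)
C=cal('wrist'); p,d=eyes.camera('wrist'); np.savez('wrist4.npz',p=p,d=d,K=C[0],R=C[1],t=C[2]); cv2.imwrite('pics/w4.png',p[:,:,::-1])
C=cal('scene'); p,d=eyes.camera('scene'); np.savez('scene4.npz',p=p,d=d,K=C[0],R=C[1],t=C[2])
cv2.imwrite('pics/w4.png',np.vstack([cv2.imread('pics/w4.png')[:300],cv2.resize(p[130:260,180:400,::-1],(512,300))]))
```

```text
pos [595.4  -5.7  23.4] yaw 111.3 shift in present tool axes [1.  0.2 1.4] turn -0.001 rpy [-1.799e+02  1.000e-01  1.113e+02] t 11.68
```

View pics/w4.png

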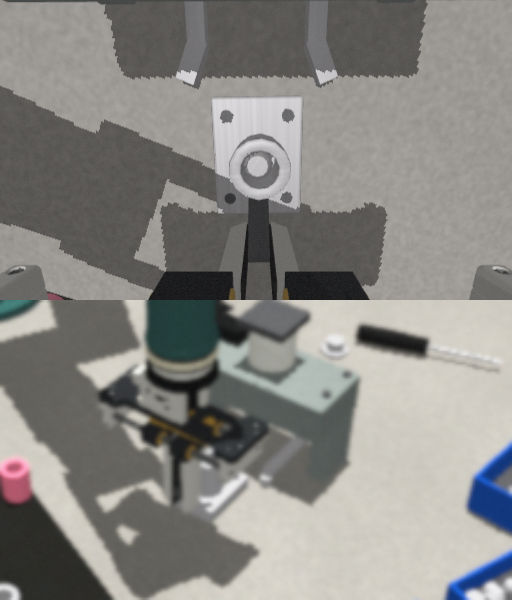

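The wrist view shows the carrier's front edge from (212,98) to (302,97) and the rails' straight parts at about x = 204 and x = 310 near row 25. I'll compute the lateral and yaw error.

Run:
```python
from h import *
f=np.load('wrist4.npz'); C=(f['K'],f['R'],f['t']); g=cv2.cvtColor(f['p'],cv2.COLOR_RGB2GRAY).astype(int)
p,R,o=tool(); T=lambda P:R.inv().apply(P-p)[:,:2].round(1)
for r in (12,30):
  print(r,'L',g[r,178:216],'R',g[r,296:338])
  for z in(12,): pass
def edge(r,a,b,s):
    d=s*np.diff(g[r,a:b]); return a+np.argmax(d)+1
for r in (8,20,32): 
    l=edge(r,196,214,-1); q=edge(r,300,316,1); print(r,l,q,'rails lat',T(plane('',[[l,r],[q,r]],12,C)).tolist())
for r in (104,115,130,150): 
    l=edge(r,203,224,1); q=edge(r,292,310,-1); print(r,l,q,'block',T(plane('',[[l,r],[q,r]],16,C)).tolist())
```

```text
12 L [ 86  90  90  91  92  86  87 105 110 109 111 112 113 113 113 112 116 114
 114 114 118 116 113 115 118 109  97  95  94  89  89  89  87  88  87  88
  90  87] R [ 87  86  87  85  85  87  83  89  86  89  95  94  97 111 116 116 116 115
 115 114 115 113 112 113 114 112 112 115 112 111 111 100  86  86  88  87
  87  87  87  87  86  87]
30 L [ 90  88  86  86  86  88  86  89 102 112 109 114 115 117 113 114 113 112
 114 116 116 117 117 116 119 118 110  95  92  91  89  87  90  88  88  86
  86  86] R [ 89  88  84  84  87  84  87  87  88  94  97  95 107 118 116 117 116 115
 117 115 114 114 115 115 116 115 112 112 112 113 102  91  87  85  88  85
  89  87  86  84  87  85]
8 204 309 rails lat [[143.5, -32.1], [143.6, 31.5]]
20 204 308 rails lat [[137.1, -32.4], [137.2, 31.3]]
32 205 308 rails lat [[130.6, -32.1], [130.7, 31.6]]
104 212 301 block [[88.1, -29.1], [88.2, 28.6]]
115 213 301 block [[81.3, -28.7], [81.4, 28.9]]
130 213 302 block [[71.7, -29.2], [71.8, 30.0]]
150 216 300 block [[58.5, -27.7], [58.6, 29.2]]
```

Aligned within 0.5 mm, so I'll slide it in.

>>> arm_command(
  moves=[
    {"xyz": [6,-0.3,0],"turn": 0},
    {"xyz": [6,0,0],"turn": 0},
    {"xyz": [6,0,0],"turn": 0},
    {"xyz": [6,0,0],"turn": 0},
    {"xyz": [6,0,0],"turn": 0},
  ],
)

```text
t: 12.2
tool_pos: [585.6, 21.4, 23.5]
ee_rot: [179.9, 0.2, 111.2]
ft_force: [2.0, -5.2, -1.2]
opening: 0.145
grip_force: 30.0
```

>>> arm_command(
  moves=[
    {"xyz": [6,0,0],"turn": 0},
    {"xyz": [6,0,0],"turn": 0},
    {"xyz": [6,0,0],"turn": 0},
    {"xyz": [0,0,0],"turn": 0},
    {"xyz": [0,0,0],"turn": 0},
  ],
)

```text
t: 12.62
tool_pos: [578.2, 39.1, 23.4]
ee_rot: [180.0, 0.0, 111.2]
ft_force: [1.0, -3.4, -0.2]
opening: 0.145
grip_force: 30.0
```

>>> arm_command(
  moves=[
    {"xyz": [0,0,0],"turn": 0},
    {"xyz": [0,0,0],"turn": 0},
    {"xyz": [0,0,0],"turn": 0},
    {"xyz": [0,0,0],"turn": 0},
    {"xyz": [0,0,0],"turn": 0},
  ],
  jaw=44,
)

```text
t: 13.03
tool_pos: [578.2, 39.8, 23.4]
ee_rot: [180.0, -0.0, 111.3]
ft_force: [0.2, -0.1, 0.2]
opening: 0.451
grip_force: 0.0
```

>>> arm_command(
  moves=[
    {"xyz": [0,0,-10],"turn": 0},
    {"xyz": [0,0,-20],"turn": 0},
    {"xyz": [0,0,-25],"turn": 0},
    {"xyz": [-10,0,-20],"turn": 0},
    {"xyz": [-25,0,0],"turn": 0},
  ],
)

```text
t: 13.45
tool_pos: [593.7, 8.9, 105.4]
ee_rot: [179.4, 0.2, 111.5]
ft_force: [1.7, -0.3, 1.4]
opening: 0.47
grip_force: 0.0
```

>>> arm_command(
  moves=[
    {"xyz": [-30,0,0],"turn": 0},
    {"xyz": [-30,0,0],"turn": 0},
    {"xyz": [0,0,0],"turn": 0.071},
    {"xyz": [0,0,0],"turn": 0.125},
    {"xyz": [0,0,0],"turn": 0.125},
  ],
  jaw=94,
)

```text
t: 13.87
tool_pos: [613.0, -49.8, 99.3]
ee_rot: [180.0, -0.0, 92.4]
ft_force: [0.6, 0.3, 0.2]
opening: 0.786
grip_force: 0.0
```

>>> arm_command(
  moves=[
    {"xyz": [0,0,0],"turn": 0.125},
    {"xyz": [0,0,0],"turn": 0.125},
    {"xyz": [0,0,0],"turn": 0.125},
    {"xyz": [0,0,0],"turn": 0.125},
    {"xyz": [0,0,0],"turn": 0.125},
  ],
)

```text
t: 14.28
tool_pos: [612.8, -49.0, 99.4]
ee_rot: [180.0, -0.0, 56.7]
ft_force: [0.2, 1.0, 0.3]
opening: 1.001
grip_force: 0.0
```

>>> arm_command(
  moves=[
    {"xyz": [0,0,0],"turn": 0.125},
    {"xyz": [0,0,0],"turn": 0.125},
    {"xyz": [0,0,0],"turn": 0.125},
    {"xyz": [0,0,0],"turn": 0.125},
    {"xyz": [0,0,0],"turn": 0.125},
  ],
)

```text
t: 14.7
tool_pos: [612.8, -48.9, 99.4]
ee_rot: [180.0, -0.1, 20.9]
ft_force: [0.1, 0.1, 0.1]
opening: 1.0
grip_force: 0.0
```

>>> arm_command(
  moves=[
    {"xyz": [0,0,0],"turn": 0},
    {"xyz": [0,0,0],"turn": 0},
  ],
)

```text
t: 14.87
tool_pos: [612.8, -49.0, 99.2]
ee_rot: [180.0, -0.0, 21.4]
ft_force: [0.9, -0.2, 0.8]
opening: 0.998
grip_force: 0.0
```

```bash
cat >> h.py <<'E'
O=np.array([533.8,153.2]); A=np.radians(111.3); UX=np.array([np.cos(A),np.sin(A)]); UY=np.array([-UX[1],UX[0]])
def pw(a,b=0): return O+a*UX+b*UY
def pf(P): q=np.asarray(P)[...,:2]-O; return np.stack([q@UX,q@UY],-1)
E
python3 - <<'E'
from h import *
plan(*pw(-215),37,21.3); print('press frame tcp',pf(tool()[0]))
C=cal('scene'); p,d=eyes.camera('scene'); np.savez('scene5.npz',p=p,d=d,K=C[0],R=C[1],t=C[2]); cv2.imwrite('pics/s5.png',p[:,:,::-1])
C2=cal('side'); p2,d2=eyes.camera('side'); np.savez('side5.npz',p=p2,d=d2,K=C2[0],R=C2[1],t=C2[2])
for n,dd,CC in(('scene',d,C),('side',d2,C2)):
    W=cloud(dd,CC); Q=pf(W)
    for lo,hi in((132,150),(150,175),(178,195)):
        m=(W[...,2]>lo)&(W[...,2]<hi)&(abs(Q[...,0])<75)&(abs(Q[...,1])<90); 
        if m.sum()>5: print(n,lo,m.sum(),np.percentile(Q[m],[2,98],axis=0).round(0).tolist())
    m=(W[...,2]>54)&(W[...,2]<64)&(np.hypot(Q[...,0]+68,Q[...,1])<24); print('sleeve',m.sum(),np.median(Q[m],0), np.median(W[m][:,2]) if m.any() else '')
E
```

```text
pos [612.8 -49.   99.2] yaw 21.4 shift in present tool axes [-0.2 -2.1 62.2] turn 0.002 rpy [180.   -0.   21.4] t 14.87
press frame tcp [-2.17088056e+02 -1.75749590e-01]
scene 132 261 [[-21.0, -27.0], [31.0, 89.0]]
scene 150 140 [[-21.0, -28.0], [14.0, 20.0]]
scene 178 391 [[-24.0, -31.0], [36.0, 29.0]]
sleeve 70 [-71.24211177  -2.88746533] 58.23657408032027
side 132 189 [[-24.0, -52.0], [33.0, 87.0]]
side 150 94 [[-23.0, -12.0], [21.0, 73.0]]
side 178 282 [[-26.0, -29.0], [37.0, 31.0]]
sleeve 49 [-71.03609534  -1.60208029] 59.22934709415846
```

>>> arm_command(
  moves=[
    {"xyz": [0,0,18],"turn": 0},
    {"xyz": [0,0,20],"turn": 0},
    {"xyz": [0,0,16],"turn": 0},
    {"xyz": [0,0,8],"turn": 0},
    {"xyz": [0,0,0],"turn": 0},
  ],
  jaw=94,
  force=60,
)

```text
t: 15.38
tool_pos: [610.8, -48.7, 33.9]
ee_rot: [-179.8, 0.2, 21.3]
ft_force: [-1.3, 0.2, 0.2]
opening: 1.003
grip_force: 0.0
```

>>> arm_command(
  moves=[
    {"xyz": [0,-5,0],"turn": 0},
    {"xyz": [0,-5,0],"turn": 0},
    {"xyz": [0,-5,0],"turn": 0},
    {"xyz": [0,-5,0],"turn": 0},
    {"xyz": [0,-5,0],"turn": 0},
  ],
)

```text
t: 15.8
tool_pos: [603.9, -25.1, 37.5]
ee_rot: [180.0, -0.1, 21.3]
ft_force: [-0.3, 0.1, -0.1]
opening: 1.001
grip_force: 0.0
```

>>> arm_command(
  moves=[
    {"xyz": [0,-4,0],"turn": 0},
    {"xyz": [0,-4,0],"turn": 0},
    {"xyz": [0,-4,0],"turn": 0},
    {"xyz": [0,-4,0],"turn": 0},
    {"xyz": [0,-4,0],"turn": 0},
  ],
)

```text
t: 16.22
tool_pos: [598.2, -10.0, 38.1]
ee_rot: [179.6, -0.2, 21.2]
ft_force: [3.2, -6.6, 0.8]
opening: 0.999
grip_force: 3.0
```

Run:
```python
from h import *
print('press frame tcp',pf(tool()[0]),tool()[0][2])
o=[]
for n in ('scene','side'):
    C=cal(n); p,d=eyes.camera(n); np.savez(n+'6.npz',p=p,d=d,K=C[0],R=C[1],t=C[2])
    u,v=proj(C,[*pw(-90),50])[0].astype(int); o.append(cv2.resize(p[v-50:v+50,u-50:u+50,::-1],(400,400),interpolation=2))
    W=cloud(d,C); Q=pf(W); m=(W[...,2]>54)&(W[...,2]<64)&(abs(Q[...,1])<20)&(Q[...,0]>-90)&(Q[...,0]<-46); print('sleeve',m.sum(),np.percentile(Q[m],[2,50],axis=0) if m.any() else '')
cv2.imwrite('pics/s6.png',np.hstack(o))
```

```text
press frame tcp [-175.48717368   -0.74306095] 38.05722302553281
sleeve 53 [[-70.59353495 -19.00652386]
 [-60.60417264  -5.68389602]]
sleeve 38 [[-72.64005115 -17.16244221]
 [-61.80656591   0.83525178]]
```

View pics/s6.png

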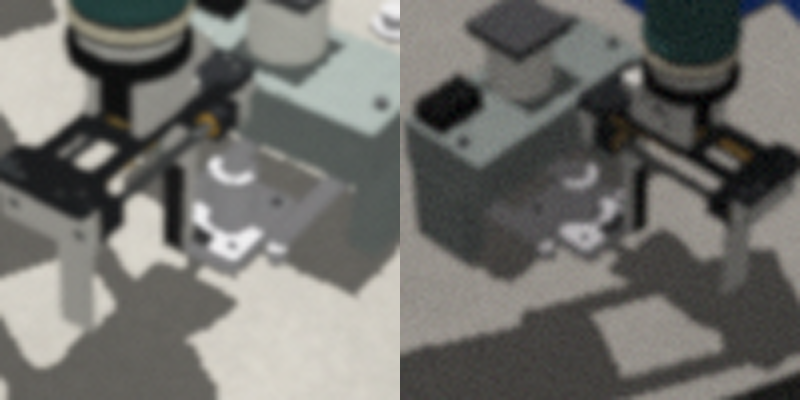

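The front finger's back bears on the handle and the carrier is moving in, with its body clear above the head. I'll keep pushing.

>>> arm_command(
  moves=[
    {"xyz": [0,-4,0],"turn": 0},
    {"xyz": [0,-4,0],"turn": 0},
    {"xyz": [0,-4,0],"turn": 0},
    {"xyz": [0,-4,0],"turn": 0},
    {"xyz": [0,-4,0],"turn": 0},
  ],
)

```text
t: 16.73
tool_pos: [591.0, 8.3, 38.1]
ee_rot: [179.5, -0.1, 21.2]
ft_force: [2.2, -7.6, 1.7]
opening: 0.995
grip_force: 3.3
```

>>> arm_command(
  moves=[
    {"xyz": [0,-4,0],"turn": 0},
    {"xyz": [0,-4,0],"turn": 0},
    {"xyz": [0,-4,0],"turn": 0},
    {"xyz": [0,-2,0],"turn": 0},
    {"xyz": [0,0,0],"turn": 0},
  ],
)

```text
t: 17.15
tool_pos: [585.5, 21.7, 38.1]
ee_rot: [179.6, -0.1, 21.2]
ft_force: [2.0, -6.1, 1.3]
opening: 1.002
grip_force: 3.1
```

Run:
```python
from h import *
print('press frame tcp',pf(tool()[0]),tool()[0][2],tool()[2]['ft_force'])
```

```text
press frame tcp [-141.27032308   -0.45777117] 38.05062336080818 [ 1.96620756 -6.1281078   1.2672188 ]
```

>>> arm_command(
  moves=[
    {"xyz": [0,-3,0],"turn": 0},
    {"xyz": [0,-3,0],"turn": 0},
    {"xyz": [0,-3,0],"turn": 0},
    {"xyz": [0,-3,0],"turn": 0},
    {"xyz": [0,0,0],"turn": 0},
  ],
)

```text
t: 17.57
tool_pos: [581.0, 32.7, 38.0]
ee_rot: [179.6, -0.1, 21.2]
ft_force: [2.4, -6.9, 2.6]
opening: 0.999
grip_force: 3.5
```

>>> arm_command(
  moves=[
    {"xyz": [0,-1,0],"turn": 0},
    {"xyz": [0,-1,0],"turn": 0},
    {"xyz": [0,-1,0],"turn": 0},
    {"xyz": [0,0,0],"turn": 0},
  ],
)

```text
t: 17.9
tool_pos: [580.1, 34.8, 38.1]
ee_rot: [179.5, -0.1, 21.2]
ft_force: [1.2, -8.4, 2.3]
opening: 0.999
grip_force: 3.9
```

>>> arm_command(
  moves=[
    {"xyz": [0,-1,0],"turn": 0},
    {"xyz": [0,-1,0],"turn": 0},
    {"xyz": [0,0,0],"turn": 0},
  ],
)

```text
t: 18.15
tool_pos: [579.6, 37.2, 38.1]
ee_rot: [179.6, -0.1, 21.2]
ft_force: [1.7, -7.6, 2.7]
opening: 1.0
grip_force: 3.4
```

>>> arm_command(
  moves=[
    {"xyz": [0,-1,0],"turn": 0},
    {"xyz": [0,-1,0],"turn": 0},
    {"xyz": [0,0,0],"turn": 0},
  ],
)

```text
t: 18.4
tool_pos: [578.9, 39.0, 38.1]
ee_rot: [179.6, -0.1, 21.2]
ft_force: [2.1, -7.6, 1.9]
opening: 1.001
grip_force: 3.5
```

>>> arm_command(
  moves=[
    {"xyz": [0,-1,0],"turn": 0},
    {"xyz": [0,-1,0],"turn": 0},
    {"xyz": [0,0,0],"turn": 0},
  ],
)

```text
t: 18.65
tool_pos: [578.2, 40.8, 38.1]
ee_rot: [179.6, -0.1, 21.2]
ft_force: [1.5, -7.2, 1.1]
opening: 0.997
grip_force: 3.5
```

Run:
```python
from h import *
print('press frame tcp',pf(tool()[0]),tool()[0][2],tool()[2]['ft_force'])
o=[]
for n in ('scene','side'):
    C=cal(n); p,d=eyes.camera(n); np.savez(n+'7.npz',p=p,d=d,K=C[0],R=C[1],t=C[2])
    u,v=proj(C,[*pw(-60),50])[0].astype(int); o.append(cv2.resize(p[v-50:v+50,u-50:u+50,::-1],(400,400),interpolation=2))
    # expected home handle grip point / finger back
    W=cloud(d,C);Q=pf(W); m=(W[...,2]>11)&(W[...,2]<20)&(abs(Q[...,1])<28)&(Q[...,0]>-70)&(Q[...,0]<-20); print(n,m.sum(),np.percentile(Q[m][:,0],[1,3,10]) if m.any() else '')
cv2.imwrite('pics/s7.png',np.hstack(o))
```

```text
press frame tcp [-120.83424385   -0.49597242] 38.0887555992262 [ 1.48810313 -7.17963304  1.14627638]
scene 55 [-42.43554089 -41.4007546  -40.22180473]
side 48 [-43.76209533 -43.16413    -42.26259267]
```

View pics/s7.png

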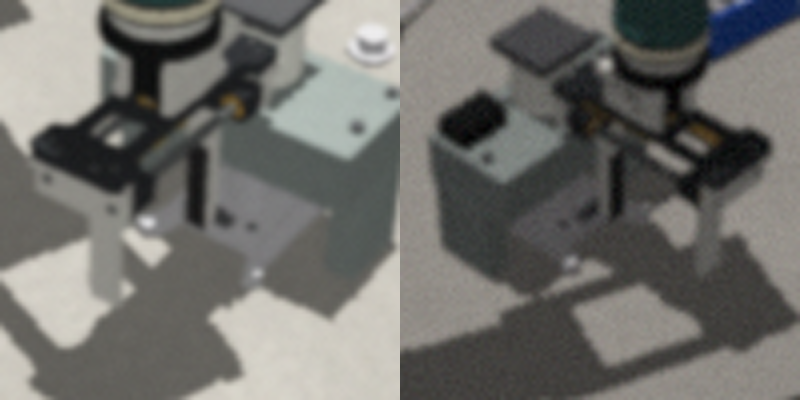

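The carrier sits almost home under the head, with its rear edge about 2 mm short; the gripper clears the cylinder cap. I'll push to the stop.

>>> arm_command(
  moves=[
    {"xyz": [0,-1,0],"turn": 0},
    {"xyz": [0,-1,0],"turn": 0},
    {"xyz": [0,0,0],"turn": 0},
  ],
)

```text
t: 19.0
tool_pos: [577.9, 41.3, 38.2]
ee_rot: [179.4, -0.1, 21.2]
ft_force: [2.1, -10.7, 0.9]
opening: 0.997
grip_force: 4.5
```

>>> arm_command(
  moves=[
    {"xyz": [0,-1,0],"turn": 0},
    {"xyz": [0,0,0],"turn": 0},
  ],
)

```text
t: 19.17
tool_pos: [577.9, 41.4, 38.4]
ee_rot: [179.3, -0.1, 21.2]
ft_force: [2.4, -12.2, 0.6]
opening: 1.002
grip_force: 5.1
```

>>> arm_command(
  moves=[
    {"xyz": [0,-1,0],"turn": 0},
    {"xyz": [0,-1,0],"turn": 0},
    {"xyz": [0,-1,0],"turn": 0},
    {"xyz": [0,0,0],"turn": 0},
  ],
)

```text
t: 19.5
tool_pos: [577.6, 41.6, 39.1]
ee_rot: [179.0, -0.1, 21.2]
ft_force: [4.7, -17.9, 3.2]
opening: 1.0
grip_force: 7.3
```

Run:
```python
from h import *
print('press frame tcp',pf(tool()[0]),tool()[0][2],tool()[2]['ft_force'])
for n in ('scene','side'):
    C=cal(n); p,d=eyes.camera(n)
    W=cloud(d,C);Q=pf(W); m=(W[...,2]>11)&(W[...,2]<20)&(abs(Q[...,1])<28)&(Q[...,0]>-70)&(Q[...,0]<-20); print(n,m.sum(),np.percentile(Q[m][:,0],[1,3,10]))
```

```text
press frame tcp [-119.92117692   -0.30097856] 39.08886470104825 [  4.70399005 -17.86214625   3.20980116]
scene 53 [-42.0399742  -41.9946847  -40.79119322]
side 43 [-42.76219914 -42.63114375 -41.64384399]
```

The force climbs with no further travel, and the offset (59.5 + about 61 mm) matches home. I'll back off and check.

>>> arm_command(
  moves=[
    {"xyz": [0,3,0],"turn": 0},
    {"xyz": [0,10,0],"turn": 0},
    {"xyz": [0,20,0],"turn": 0},
    {"xyz": [0,30,0],"turn": 0},
    {"xyz": [0,30,0],"turn": 0},
  ],
)

```text
t: 20.02
tool_pos: [608.0, -36.8, 36.4]
ee_rot: [-179.9, -0.0, 21.4]
ft_force: [0.5, 0.4, -0.4]
opening: 1.0
grip_force: 0.0
```

>>> arm_command(
  moves=[
    {"xyz": [0,20,-20],"turn": 0},
    {"xyz": [0,20,-30],"turn": 0},
    {"xyz": [0,0,-30],"turn": 0},
    {"xyz": [0,0,0],"turn": 0},
    {"xyz": [0,0,0],"turn": 0},
  ],
)

```text
t: 20.43
tool_pos: [624.0, -74.4, 119.1]
ee_rot: [179.9, -0.3, 21.2]
ft_force: [-0.1, 0.1, -1.3]
opening: 1.002
grip_force: 0.0
```

Run:
```python
from h import *
o=[]
for n in ('scene','side'):
    C=cal(n); p,d=eyes.camera(n)
    u,v=proj(C,[*pw(-40),50])[0].astype(int); o.append(cv2.resize(p[v-40:v+40,u-40:u+40,::-1],(400,400),interpolation=2))
    W=cloud(d,C);Q=pf(W); m=(W[...,2]>11)&(W[...,2]<20)&(abs(Q[...,1])<28)&(Q[...,0]>-70)&(Q[...,0]<-20); print(n,m.sum(),np.percentile(Q[m][:,0],[1,3,10]))
    m=(W[...,2]>22)&(W[...,2]<52)&(abs(Q[...,1])<12)&(Q[...,0]>-80)&(Q[...,0]<-44); print('handle rear/top',np.percentile(Q[m][:,0],[2,10]),W[m][:,2].max())
cv2.imwrite('pics/s8.png',np.hstack(o)); print(tool()[2]['ft_force'],pf(tool()[0]))
```

```text
scene 69 [-43.0729248  -42.68493583 -41.37729649]
handle rear/top [-62.76324743 -60.84173509] 51.53824590477071
side 44 [-43.96548577 -42.90701094 -42.07631192]
handle rear/top [-62.57042286 -61.34182986] 51.92393236954706
[-0.20898074  0.4510398  -0.6275072 ] [-243.15561906    0.50014829]
```

View pics/s8.png

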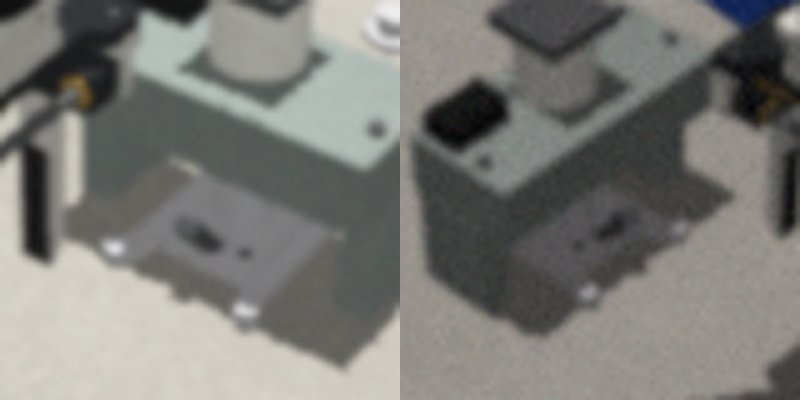

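The last crop shows the carrier under the head between the rails, with only its handle outside at (200,232). As a last check, I'll measure the block and handle against the press's own features by wrist depth.

Run:
```python
from h import *
C=cal('wrist'); p,d=eyes.camera('wrist'); W=cloud(d,C); Q=pf(W); z=W[...,2]
def s(n,m): print(n,m.sum(),np.percentile(Q[m][:,0],[2,5,20,50]).round(1) if m.sum()>5 else '')
s('head face',(z>82)&(z<118)&(abs(Q[...,1])<95)&(Q[...,0]<-30)&(Q[...,0]>-60))
s('block top rear edge',(abs(z-16)<2)&(abs(Q[...,1])<26)&(abs(Q[...,1])>9)&(Q[...,0]>-60))
s('block rear face',(z>4)&(z<13)&(abs(Q[...,1])<26)&(abs(Q[...,1])>9)&(Q[...,0]>-60)&(Q[...,0]<-25))
s('rail tips',(z>5)&(z<13)&(abs(Q[...,1])>33)&(abs(Q[...,1])<60)&(Q[...,0]>-80)&(Q[...,0]<0))
s('handle',(z>20)&(z<55)&(abs(Q[...,1])<9)&(Q[...,0]>-80)&(Q[...,0]<-30))
m=(abs(z-16)<2)&(Q[...,0]>-40)&(abs(Q[...,1])<34); print('lat',np.percentile(Q[m][:,1],[2,98]) if m.any() else '')
```

```text
head face 2230 [-47.7 -47.4 -47.  -46.4]
block top rear edge 1110 [-40.8 -40.1 -32.7 -20.2]
block rear face 173 [-41.9 -41.7 -41.4 -41. ]
rail tips 1098 [-69.1 -68.  -61.5 -41. ]
handle 299 [-64.  -63.6 -61.7 -58.3]
lat [-30.22598224  27.52388819]
```

With the head face as reference (reads -46.6, truly -45), the block's rear is at -39.6. Home is -39.5, so the carrier is on the stop and I'm handing in.

```bash
python3 -c "
from cell import bot
print(bot.finish_job())"
```

```text
the job is handed in; nothing more can be done
None
```

The job is handed in at about 20.5 s on the robot's clock: the short sleeve is fully seated on the spigot (top at 58.1 mm), the carrier is between the rails against the end stop (block rear measured at -39.6 mm, home is -39.5), and I moved nothing else; the handle was pushed home with the back of one finger because the gripper could not lean.

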